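# Light the gauge, take the strip's thickness, switch the lamp off

## Robot

A 7-joint arm with a two-finger parallel gripper is mounted at the origin on the work surface. World frame = base frame: x ahead of the robot, y to its left, z up, the work surface at z = 0. Lengths are in m, angles in rad, forces in N, time in s.
With the tool pointing down it reaches from about 0.4 to 0.85 m from the base axis. Payload 4.5 kg.
Tool frame: the origin (TCP) lies midway between the tips of the shut fingers; the grasp point (between the pads) lies 19 mm behind it; z points along the fingers, y is the line along which they close (so a half turn about z gives the same grasp; the last joint's range is limited). The gripper opens to 88 mm and grips with 3 to 60 N. Pads are 18 mm wide; open, the fingers measure 123 mm over their backs; the gripper's body (75 mm by 187 mm) begins 45 mm behind the grasp point.
Start: joints at [1.377, 0.689, -0.195, 1.565, 0.157, 0.902, -0.215], TCP at [0.141, -0.609, 0.239] pointing down, gripper open.
Joint ranges: [-3.01, 3.01], [-0.46, 2.08], [-1.47, 1.51], [0.13, 2.56], [-1, 4.14], [0.04, 2.09], [-2.66, 2.66]. Speed limits (rad/s): [2.57, 2.57, 3.14, 3.14, 3.14, 3.14, 3.14].

## Interface

Orientations are given as a unit quaternion [x, y, z, w].
In Python, from plant import r, eyes, finish_job gives the robot as it stands. The module is installed in compiled form; this text tells all that it offers.
- The arm moves only by the tool move_arm, never from a script. Its argument "motion" is a list of rows, each a list of 7 numbers: the shift along the tool's x, y, z in mm, then the turn, a rotation vector about the tool's x, y, z in degrees, then the closure, from 0 (fully open) to 1 (shut). A call has 1 to 5 rows; each row is the pose to reach, as a shift and turn from the pose commanded when the call began, along the tool's axes at that moment; what a row does not reach only later rows make up. A row lasts 1/8 s, in which the tool goes at most 62.5 mm and 10.7 degrees, less where a joint would pass 70% of its speed; a pose out of reach is approached as far as the arm can. A call with a gripper value outside its range is refused whole. The fingers move at their own pace and stop on an object; "newtons" is the grip in N (left out, the last holds). Time passes only in rows, so rows that repeat a pose let the fingers close. It gives the time, the measured TCP pose, the force, the opening and the grip force at its end, in the units of the state.
- r.get_state(): the state, without advancing time (a new reading comes with each control period).
- eyes.snapshot(name): name is "scene" or "top" or "wrist"; returns a dict with "frame" (384x512x3 uint8, red, green, blue), "z_map" (384x512 float32, m along the optical axis (not along the pixel's ray), 0 where there is no reading), "intrinsics" (3x3 intrinsics, pixels), "world_to_cam" (4x4, takes a point from world to camera coordinates). Camera axes: x right, y down, z forward; pixel columns grow to the right and rows downward; lengths in m; the calibration is good to about 2 mm. A picture is of the moment at which its call begins.
- finish_job(): hands the job in; it is judged then, once.
The state is a dict: "clock": time; "q": joint angles; "qd": joint speeds; "joint_torque": joint torques, N m; "tool_pos": TCP position; "eef_rot": TCP orientation; "contact_force": force on the tool from outside, world axes, zero at the start; "moment": the same for the moment, N m; "opening": opening from 0.0 (shut) to 1.0 (fully open); "finger_force": force on a finger pad.
Only numpy, scipy, OpenCV 4.12 (cv2) and the standard library are available. Lean on these libraries where they do the work, as an engineer would, in place of code of your own. Each camera call takes 0.05 s, during which the arm holds its last target. There are 200 camera calls.

## Task

Take a thickness reading of the beech strip on the bench gauge: pull the work lamp's switch knob straight out until it clicks and stays out, then press the gauge's spindle gently down from the top until its foot bears on the strip, hold it there for a second, and let it spring back up. When the reading is done, push the lamp's knob fully home again; do not shift the strip or disturb the other things on the table.

Things in the scene. Friction and masses are not known exactly. Their poses are not given: they have to be found in the camera images.
- lamp: Work lamp fixed to the table: dark-grey cast foot, a box 110 (x) by 100 (y) by 72 mm high, origin at the centre of its underside, x to the back, z up. The switch knob is on its front (-x) face, 55 mm from the origin. A gooseneck rises from its top at x = 36 mm and leans back; the 76 mm shade hangs 50 to 150 mm behind the origin, 270 to 380 mm above the table.
- lamp_knob (a joint): Push-pull switch knob, slide in m: 0 = fully home (lamp off), 0.016 = fully out (lamp on). It slides level, straight out of the front face (the lamp's -x direction). A snap action drives it to the nearer end, with 3.6 N at the ends and nothing at half travel, plus 1.2 N of friction: about 5 N starts it either way, and it stays at either end.
- knob_grip (a point): Centre of the switch knob's round black head, 30 mm diameter, 18 mm long along its level axis; moves with it. 46 mm above the table, 24 mm in front of the foot's front face when home. Axes as the lamp's: -x is the pull direction. Behind the head a 10 mm shaft, clear for 10 mm (when home) before a 31 mm bezel nut; the foot's top is 26 mm above the knob's axis.
- gauge: Bench thickness gauge fixed to the table: base plate 170 (x) by 130 mm (y), its flat top (anvil) 24 mm above the table. Origin at the centre of its underside, x to the back, z up. Spindle axis at x = -30 mm, y = 0, in a sleeve on a cast arm 116 to 174 mm up; column of 22 mm at x = 55 mm, 224 mm high; readout box 66 mm wide on the sleeve's front, 121 to 163 mm up.
- gauge_slide (a joint): Gauge spindle, vertical slide in m; its value is the height of the foot's underside over the anvil, the gauge's reading. 0.040 = fully up, where a return spring holds it (3 N starts it down, 4.5 N brings the foot to the strip; it rises by itself when let go); 0.018 = foot on the strip.
- gauge_knob_top (a point): Centre of the flat top of the round black push knob on the spindle's upper end: 32 mm diameter, 14 mm thick; top 228 mm above the table at rest, 206 mm when the foot just meets the strip. The knob is cushioned: pressed on from there it sinks up to 8 mm on its own spring (7 N at first, 10 N at the end) while the foot stays put with 3 to 6 N on the strip; then it is solid. z up.
- spindle: The moving rod of the gauge with its foot, origin at the centre of the foot's underside: a steel disc 24 mm in diameter, 6 mm thick, 64 mm above the table when fully up.
- strip: Beech strip lying loose on the gauge's anvil, under the foot: 38 mm (x) by 220 mm (y, its length) by 18 mm thick. Origin: centre of its underside.
- push_stick: Bystander: plywood push stick lying flat, about 280 mm long, 12 mm thick; origin at its underside.
- tape_measure: Bystander: black tape measure standing on edge, 70 x 36 x 56 mm; origin at its underside.
- try_square: Bystander: try square lying flat: dark wood stock 100 x 18 x 14 mm, steel blade 160 x 28 mm; origin at its underside.
- bar_clamp: Bystander: steel bar clamp lying flat, 260 mm long, 28 mm high, wooden handle; origin at its underside.
- pencil: Bystander: flat wooden carpenter's pencil, 170 x 14 x 8 mm; origin at its underside.
- offcut: Bystander: loose beech offcut lying on the table, 90 x 60 x 18 mm; origin at its underside.
- glue: Bystander: white glue bottle, 60 mm across, 170 mm tall; origin at its underside.
- screw_jar: Bystander: glass jar with a steel lid, 68 mm across, 85 mm tall; origin at its underside.

How it is judged:
By the outcome, as a careful person would: the job done as asked, in the order asked, and still so for the second after the job is handed in, with the robot touching nothing.
It also fails if it takes over 69 s, if anything falls off the work surface, if the arm or the gripper's body presses on something with over 40 N, if the wrist force passes 120 N, or if a joint passes its speed limit or range.

## Working session

There is one attempt and no reset: what is moved stays moved. The work goes in short steps, Python scripts to look and compute and a tool call to move; the robot and the scene stay as the last step left them, time stands still between calls to the robot, and variables do not carry over. Pictures are saved under pics/ and viewed, at most 10 in all, crops included, and the job is handed in when it is done.

Besides the shell and the picture viewer there is one more tool, called after "Request:" as name(argument=value, ...), one argument or row to a line, values as JSON. move_arm: Moves the arm, as the interface text tells. Its arguments: {"type":"object","properties":{"motion":{"type":"array","items":{"type":"array","items":{"type":"number"}}},"newtons":{"type":"number"}},"required":["motion"]}

```bash
mkdir -p pics; cat > h.py <<'E'
import numpy as np, cv2
from plant import r, eyes, finish_job
from scipy.spatial.transform import Rotation as R
def snap(n, save=None):
    s=eyes.snapshot(n)
    if save: cv2.imwrite('pics/'+save, s['frame'][:,:,::-1])
    return s
def cloud(s):
    K=s['intrinsics'];z=s['z_map'];v,u=np.indices(z.shape)
    c=np.stack([(u-K[0,2])/K[0,0]*z,(v-K[1,2])/K[1,1]*z,z],-1)
    T=np.linalg.inv(s['world_to_cam']); p=c@T[:3,:3].T+T[:3,3]; p[z==0]=np.nan
    return p
E
python3 - <<'E'
from h import *
a=snap('scene');b=snap('top')
np.savez('v.npz',a=cloud(a),b=cloud(b))
cv2.imwrite('pics/1.png',np.vstack([a['frame'],b['frame']])[:,:,::-1][:, :])
im=np.hstack([a['frame'],b['frame']])[:,:,::-1]
cv2.imwrite('pics/a.png',a['frame'][:,:,::-1]);cv2.imwrite('pics/b.png',b['frame'][:,:,::-1])
st=r.get_state();print(st)
E
```

```text
{'clock': 0.1, 'q': array([ 1.37679322,  0.6898929 , -0.19455861,  1.56619132,  0.15732151,
        0.90254046, -0.21511698]), 'qd': array([ 0.001324  , -0.00101638,  0.00080869, -0.00350581, -0.00060053,
        0.00083315, -0.00048397]), 'joint_torque': array([-3.31808988e-03, -5.28498888e+01, -1.27129901e+00, -1.53838813e+01,
       -5.25219343e-02,  1.99766138e-03,  8.28081113e-06]), 'tool_pos': array([ 0.1409947 , -0.60831901,  0.23800871]), 'eef_rot': array([ 9.93514415e-01,  1.13703290e-01, -1.50560994e-04, -8.04157497e-04]), 'contact_force': array([-0.38485336, -0.01585046, -0.23876016]), 'moment': array([ 0.07301108,  0.01687105, -0.03152078]), 'finger_force': 0.0, 'opening': 0.9967609185072672}
```

View pics/a.png

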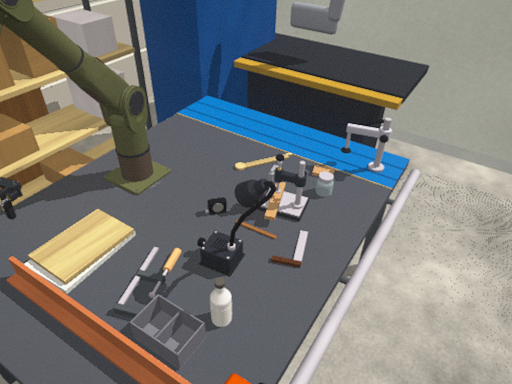

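View pics/b.png

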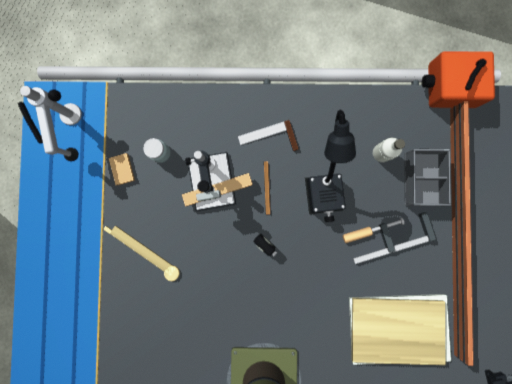

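The scene view shows the lamp at about (222,252) and the gauge at (290,195). The top view shows the lamp foot at (326,195), its knob at (329,217), the gauge plate at (212,182), and the tape at (265,245) between them.

```bash
python3 - <<'E'
from h import *
d=np.load('v.npz');b=d['b'];a=d['a']
for u,v in [(326,195),(329,217),(265,245),(212,182),(204,185),(202,157),(205,170),(264,370),(340,145),(385,152),(267,187)]: print((u,v),b[v,u].round(3))
P=np.concatenate([a.reshape(-1,3),b.reshape(-1,3)])
def box(Q,n):
    if len(Q)<4: print(n,len(Q));return
    (c,s,an)=cv2.minAreaRect((Q[:,:2]*1000).astype(np.float32)); print(n,len(Q),'c',np.round(c,1),'size',np.round(s,1),'ang',round(an,1),'z',np.median(Q[:,2]).round(4))
B=b.reshape(-1,3)
near=lambda c,rad:np.hypot(B[:,0]-c[0],B[:,1]-c[1])<rad
c=b[195,326]
box(B[near(c,.09)&(abs(B[:,2]-.072)<.005)],'lamp top')
k=b[217,329]
box(B[near(k,.03)&(B[:,2]>.03)&(B[:,2]<.066)],'knob')
g=b[182,212]
box(B[near(g,.13)&(abs(B[:,2]-.024)<.006)],'anvil')
box(B[near(g,.16)&(abs(B[:,2]-.042)<.006)],'strip')
box(B[near(g,.13)&(abs(B[:,2]-.227)<.006)],'knob/col')
A=a.reshape(-1,3)
q=A[(np.hypot(A[:,0]-g[0],A[:,1]-g[1])<.13)&(abs(A[:,2]-.226)<.006)]; box(q,'A knob/col')
s=cv2.resize(cv2.imread('pics/b.png')[110:290,150:400],None,fx=3.2,fy=3.2,interpolation=cv2.INTER_CUBIC); cv2.imwrite('pics/c.png',s)
# occupancy list of tall points near gauge
q=B[near(g,.13)&(B[:,2]>.19)]; print(q.round(3)[:60])
E
```

```text
(326, 195) [ 0.58  -0.183  0.07 ]
(329, 217) [ 0.514 -0.195  0.058]
(265, 245) [ 0.426 -0.     0.054]
(212, 182) [nan nan nan]
(204, 185) [0.595 0.164 0.228]
(202, 157) [0.673 0.174 0.203]
(205, 170) [0.643 0.172 0.157]
(264, 370) [ 0.066 -0.001  0.087]
(340, 145) [ 0.681 -0.166  0.362]
(385, 152) [ 0.707 -0.35   0.109]
(267, 187) [ 0.606 -0.005  0.01 ]
lamp top 1040 c [ 588.4 -185.6] size [108.5  99.9] ang 6.9 z 0.0712
knob 91 c [ 518.2 -193.8] size [33.6 29.5] ang 1.5 z 0.0561
anvil 0
strip 0
knob/col 0
A knob/col 0
[]
```

View pics/c.png

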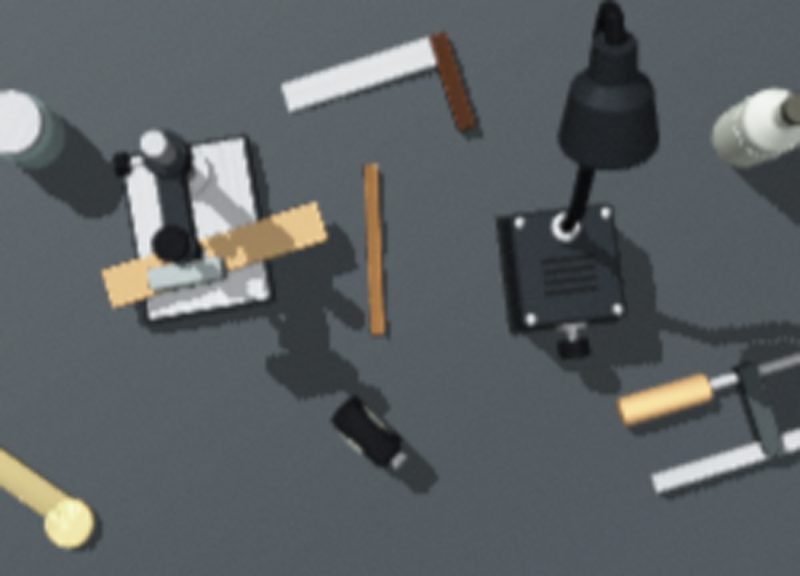

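The crop shows the gauge's black push knob at crop (176,243) and the lamp knob at (573,343). The clamp's handle is at (665,400), clear of the gripper's place.

```bash
cat >> h.py <<'E'
def to(p,yaw=None,q=None):
    """print shift (mm, tool axes) and turn (deg) from the present pose to TCP p, tool down with tool x at yaw deg"""
    st=r.get_state(); Rt=R.from_quat(st['eef_rot'])
    Rg=Rt if yaw is None else R.from_euler('z',yaw,degrees=True)*R.from_euler('x',180,degrees=True)
    print('t',round(st['clock'],2),'tcp',st['tool_pos'].round(4),'F',st['contact_force'].round(1),'shift',(Rt.inv().apply(np.array(p)-st['tool_pos'])*1000).round(1),'turn',np.degrees((Rt.inv()*Rg).as_rotvec()).round(1))
E
python3 - <<'E'
from h import *
d=np.load('v.npz')
for n in 'ab':
    B=d[n].reshape(-1,3)
    Q=B[(np.hypot(B[:,0]-.595,B[:,1]-.164)<.035)&(abs(B[:,2]-.228)<.004)]
    if len(Q)>3: print(n,len(Q),cv2.minEnclosingCircle((Q[:,:2]*1000).astype(np.float32)),Q.mean(0))
    Q=B[(np.hypot(B[:,0]-.509,B[:,1]+.1955)<.03)&(B[:,2]>.025)&(B[:,2]<.066)]
    print(n,len(Q),Q.min(0),Q.max(0)) if len(Q) else 0
to([.5096,-.1955,.16],6.9)
E
```

```text
a 36 ((594.6027221679688, 166.0569305419922), 16.201656341552734) [0.59605136 0.16526624 0.22742355]
a 59 [ 0.50190316 -0.21225153  0.03845877] [ 0.53022451 -0.18413174  0.06495279]
b 103 ((594.8013305664062, 167.82928466796875), 15.399099349975586) [0.59492233 0.16751764 0.22720901]
b 91 [ 0.50113502 -0.20819253  0.04121704] [ 0.53512056 -0.17866039  0.06547825]
t 0.1 tcp [ 0.141  -0.6083  0.238 ] F [-0.4 -0.  -0.2] shift [ 452.4 -318.7   78.5] turn [-0.1  0.   6.2]
```

Request:
move_arm(
  motion=[
    [45,-32,0,0,0,1.2,0],
    [90,-64,0,0,0,2.4,0],
    [135,-96,0,0,0,3.6,0],
    [180,-128,0,0,0,5,0],
    [226,-160,0,0,0,6.2,0],
  ],
  newtons=25,
)

```text
clock: 0.72
tool_pos: [0.326, -0.4005, 0.2386]
eef_rot: [0.998, 0.059, -0.0, -0.0]
contact_force: [0.3, -1.1, -0.1]
opening: 1.001
finger_force: 0.0
```

```bash
python3 -c "
from h import *
to([.5096,-.1945,.16],6.9)"
```

```text
t 0.72 tcp [ 0.326  -0.4005  0.2386] F [ 0.3 -1.1 -0.1] shift [ 206.6 -182.8   78.6] turn [-0.   0.  -0.1]
```

Request:
move_arm(
  motion=[
    [40,-35,0,0,0,0,0],
    [85,-75,15,0,0,0,0],
    [130,-115,40,0,0,0,0],
    [175,-155,60,0,0,0,0],
    [203,-180,78,0,0,0,0],
  ],
)

```text
clock: 1.35
tool_pos: [0.5071, -0.1961, 0.1598]
eef_rot: [0.998, 0.061, 0.0, -0.0]
contact_force: [0.4, -0.5, 0.1]
opening: 1.003
finger_force: 0.0
```

Request:
move_arm(
  motion=[
    [0,0,0,0,0,0,0],
    [0,0,0,0,0,0,0],
  ],
)

```text
clock: 1.6
tool_pos: [0.5045, -0.1998, 0.1606]
eef_rot: [0.998, 0.059, -0.001, 0.0]
contact_force: [-0.5, -0.8, 0.1]
opening: 0.998
finger_force: 0.0
```

```bash
python3 -c "
from h import *
s=snap('wrist','w1.png');B=cloud(s);print(s['world_to_cam'].round(3))
B=B.reshape(-1,3)
Q=B[(np.hypot(B[:,0]-.509,B[:,1]+.1955)<.04)&(B[:,2]>.025)&(B[:,2]<.066)]
if len(Q): print(len(Q),Q.min(0),Q.max(0),np.median(Q,0))
T=B[(abs(B[:,2]-.072)<.004)&(abs(B[:,0]-.57)<.1)&(abs(B[:,1]+.19)<.1)]
print(len(T)); print(cv2.minAreaRect((T[:,:2]*1000).astype(np.float32)) if len(T)>5 else 0)
to([.5096,-.1945,.026],6.9)"
```

```text
[[ 0.12  -0.993  0.    -0.259]
 [-0.945 -0.114  0.308  0.436]
 [-0.305 -0.037 -0.952  0.463]
 [ 0.     0.     0.     1.   ]]
751 [ 0.50085098 -0.21141849  0.03699702] [ 0.53340208 -0.17867923  0.06316884] [ 0.51590629 -0.19486155  0.05828147]
14532
((588.880615234375, -185.5861358642578), (108.67347717285156, 98.87602996826172), 7.233708381652832)
t 1.65 tcp [ 0.5043 -0.2005  0.1609] F [-0.3  0.1  0. ] shift [  6.1  -5.4 134.8] turn [ 0.1  0.1 -0.2]
```

View pics/w1.png

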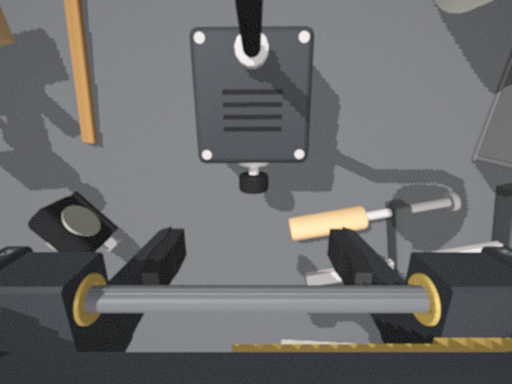

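The wrist view shows the knob at (254,182) and the clamp handle's left end at (290,230), close to where the right finger would land. I'll check that clearance.

```bash
python3 -c "
from h import *
s=snap('wrist');B=cloud(s).reshape(-1,3)
c=np.array([.5105,-.195]);a=np.radians(7);d=B[:,:2]-c
x=d@[np.cos(a),np.sin(a)];y=d@[-np.sin(a),np.cos(a)]
m=(B[:,2]>.008)&(B[:,2]<.06)&(x<-.005)&(x>-.08)&(abs(y)<.1)
for lo in range(-100,100,10):
  k=m&(y*1000>lo)&(y*1000<=lo+10)
  if k.any(): print(lo,k.sum(),(x[k].max()*1000).round(),B[k,2].max().round(3))
to([.5105,-.195,.026],7)"
```

```text
-100 165 -45.0 0.03
-90 205 -46.0 0.029
-80 208 -49.0 0.03
-70 204 -50.0 0.03
-60 197 -52.0 0.029
-50 144 -54.0 0.03
-20 13 -5.0 0.058
-10 16 -5.0 0.06
0 16 -5.0 0.06
10 7 -5.0 0.056
t 1.7 tcp [ 0.5043 -0.2008  0.1611] F [-0.1 -0.1 -0.2] shift [  6.9  -5.2 135.1] turn [ 0.1  0.  -0.3]
```

Request:
move_arm(
  motion=[
    [7,-5,25,0,0,0,0.35],
    [7,-5,60,0,0,0,0.35],
    [7,-5,90,0,0,0,0.35],
    [7,-5,115,0,0,0,0.35],
    [7,-5,128,0,0,0,0.35],
  ],
)

```text
clock: 2.33
tool_pos: [0.5107, -0.1946, 0.0321]
eef_rot: [0.998, 0.059, -0.001, 0.0]
contact_force: [0.4, -0.5, 0.4]
opening: 0.654
finger_force: 0.0
```

Request:
move_arm(
  motion=[
    [0,0,3,0,0,0,0.35],
    [0,0,5,0,0,0,0.35],
  ],
)

```text
clock: 2.58
tool_pos: [0.5121, -0.1938, 0.0284]
eef_rot: [0.998, 0.059, 0.001, 0.0]
contact_force: [0.4, -0.1, 0.6]
opening: 0.652
finger_force: 0.0
```

```bash
python3 -c "
from h import *
to([.5105,-.195,.027],7)"
```

```text
t 2.58 tcp [ 0.5121 -0.1938  0.0284] F [ 0.4 -0.1  0.6] shift [-1.7  1.   1.4] turn [ 0.  -0.1 -0.2]
```

Good position; close.

Request:
move_arm(
  motion=[
    [0,0,0,0,0,0,1],
    [0,0,0,0,0,0,1],
    [0,0,0,0,0,0,1],
    [0,0,0,0,0,0,1],
    [0,0,0,0,0,0,1],
  ],
  newtons=25,
)

```text
clock: 3.2
tool_pos: [0.5122, -0.1954, 0.0281]
eef_rot: [0.998, 0.059, 0.001, 0.001]
contact_force: [0.8, -5.7, 0.3]
opening: 0.325
finger_force: 25.0
```

Request:
move_arm(
  motion=[
    [-4,1,0,0,0,0,1],
    [-8,1,0,0,0,0,1],
    [-12,1,0,0,0,0,1],
    [-15,1,0,0,0,0,1],
    [-17,1,0,0,0,0,1],
  ],
)

```text
clock: 3.82
tool_pos: [0.4962, -0.1974, 0.0281]
eef_rot: [0.998, 0.059, 0.002, 0.001]
contact_force: [4.3, -5.3, -0.8]
opening: 0.322
finger_force: 25.0
```

Request:
move_arm(
  motion=[
    [-1,0,0,0,0,0,1],
    [-1,0,0,0,0,0,1],
  ],
)

```text
clock: 4.08
tool_pos: [0.4962, -0.1974, 0.0282]
eef_rot: [0.998, 0.059, 0.002, 0.001]
contact_force: [3.9, -4.1, -0.1]
opening: 0.326
finger_force: 25.0
```

Request:
move_arm(
  motion=[
    [1,0,0,0,0,0,0.35],
    [1,0,0,0,0,0,0.35],
    [1,0,0,0,0,0,0.35],
    [1,0,-20,0,0,0,0.35],
    [1,0,-60,0,0,0,0.35],
  ],
)

```text
clock: 4.7
tool_pos: [0.4933, -0.1953, 0.087]
eef_rot: [0.998, 0.06, -0.002, -0.001]
contact_force: [1.2, 0.1, 0.2]
opening: 0.649
finger_force: 0.0
```

Request:
move_arm(
  motion=[
    [0,0,-50,0,0,0,0.35],
    [0,0,-100,0,0,0,0.6],
    [0,0,-150,0,0,0,1],
    [0,0,-190,0,0,0,1],
    [0,0,-200,0,0,0,1],
  ],
)

```text
clock: 5.32
tool_pos: [0.4956, -0.1962, 0.29]
eef_rot: [0.998, 0.06, 0.002, 0.001]
contact_force: [-0.1, 0.0, -0.5]
opening: 0.219
finger_force: 0.0
```

```bash
python3 -c "
from h import *
s=snap('wrist');B=cloud(s).reshape(-1,3)
for n in ['wrist','top']:
  B=cloud(snap(n)).reshape(-1,3)
  c=np.array([.5105,-.195]);a=np.radians(7);d=B[:,:2]-c
  x=d@[np.cos(a),np.sin(a)];y=d@[-np.sin(a),np.cos(a)]
  m=(B[:,2]>.04)&(B[:,2]<.066)&(x<.02)&(x>-.04)&(abs(y)<.02)
  print(n,m.sum(),(x[m].min()*1000) if m.any() else 0)
to([.595,.1675,.27],7)"
```

```text
wrist 381 -24.7972811999842
top 43 -25.848030385883256
t 5.47 tcp [ 0.4941 -0.1959  0.2868] F [-0.7 -0.1  0.1] shift [ 143.7 -348.7   16.9] turn [-0.   0.1 -0.1]
```

Request:
move_arm(
  motion=[
    [5,-50,0,0,0,0,1],
    [15,-100,0,0,0,0,1],
    [30,-150,0,0,0,0,1],
    [50,-200,0,0,0,0,1],
    [70,-250,0,0,0,0,1],
  ],
)

```text
clock: 6.1
tool_pos: [0.5335, 0.0617, 0.2855]
eef_rot: [0.998, 0.06, -0.002, 0.0]
contact_force: [0.7, 0.2, 0.7]
opening: 0.006
finger_force: 0.0
```

Request:
move_arm(
  motion=[
    [20,-30,0,0,0,0,1],
    [40,-60,5,0,0,0,1],
    [60,-85,10,0,0,0,1],
    [72,-98,15,0,0,0,1],
    [72,-98,15,0,0,0,1],
  ],
)

```text
clock: 6.72
tool_pos: [0.5936, 0.1666, 0.2707]
eef_rot: [0.998, 0.06, -0.002, 0.0]
contact_force: [-0.6, -0.4, 0.5]
opening: 0.003
finger_force: 0.0
```

```bash
python3 -c "
from h import *
B=cloud(snap('wrist','w2.png')).reshape(-1,3)
Q=B[(np.hypot(B[:,0]-.595,B[:,1]-.167)<.035)&(abs(B[:,2]-.228)<.005)]
if len(Q)>3: print(len(Q),cv2.minEnclosingCircle((Q[:,:2]*1000).astype(np.float32)),np.median(Q,0))
to([.595,.1675,.236],7)"
```

```text
1202 ((595.5433349609375, 168.33543395996094), 15.868985176086426) [0.59723784 0.16849679 0.2281919 ]
t 6.78 tcp [0.5936 0.1652 0.2714] F [-0.4 -0.3 -1.6] shift [ 1.8 -2.2 35.4] turn [ 0.1  0.2 -0.2]
```

View pics/w2.png

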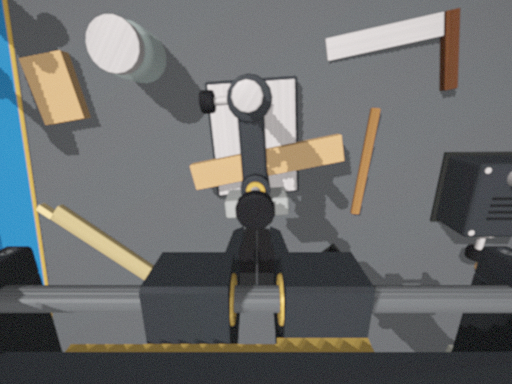

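The wrist view shows the gauge knob at (256,210), ahead of the shut fingers, and the strip lying across the anvil. The measured centre is (0.5955, 0.168).

Request:
move_arm(
  motion=[
    [2,-3,10,0,0,0,1],
    [2,-3,20,0,0,0,1],
    [2,-3,30,0,0,0,1],
    [2,-3,36,0,0,0,1],
    [2,-3,38,0,0,0,1],
  ],
)

```text
clock: 7.4
tool_pos: [0.5957, 0.1692, 0.2342]
eef_rot: [0.998, 0.06, -0.0, 0.0]
contact_force: [-0.1, 0.7, 0.2]
opening: 0.006
finger_force: 0.0
```

Request:
move_arm(
  motion=[
    [0,0,4,0,0,0,1],
    [0,0,8,0,0,0,1],
    [0,0,12,0,0,0,1],
    [0,0,15,0,0,0,1],
    [0,0,18,0,0,0,1],
  ],
)

```text
clock: 8.02
tool_pos: [0.5962, 0.1695, 0.2169]
eef_rot: [0.998, 0.06, 0.0, -0.0]
contact_force: [-1.0, 0.4, 4.0]
opening: 0.009
finger_force: 2.1
```

Request:
move_arm(
  motion=[
    [0,0,3,0,0,0,1],
    [0,0,6,0,0,0,1],
    [0,0,9,0,0,0,1],
    [0,0,11,0,0,0,1],
    [0,0,13,0,0,0,1],
  ],
)

```text
clock: 8.65
tool_pos: [0.5962, 0.1695, 0.2041]
eef_rot: [0.998, 0.06, 0.0, -0.0]
contact_force: [-1.1, -0.3, 7.3]
opening: 0.005
finger_force: 4.0
```

Request:
move_arm(
  motion=[
    [0,0,1,0,0,0,1],
    [0,0,1,0,0,0,1],
    [0,0,1,0,0,0,1],
  ],
)

```text
clock: 9.02
tool_pos: [0.5962, 0.1695, 0.2033]
eef_rot: [0.998, 0.06, 0.0, -0.0]
contact_force: [-0.8, 0.1, 7.4]
opening: -0.0
finger_force: 4.1
```

Request:
move_arm(
  motion=[
    [0,0,1,0,0,0,1],
    [0,0,1,0,0,0,1],
    [0,0,1,0,0,0,1],
    [0,0,1,0,0,0,1],
    [0,0,1,0,0,0,1],
  ],
)

```text
clock: 9.65
tool_pos: [0.5962, 0.1695, 0.2024]
eef_rot: [0.998, 0.06, 0.0, -0.0]
contact_force: [-1.2, -0.6, 9.0]
opening: 0.003
finger_force: 4.3
```

Request:
move_arm(
  motion=[
    [0,0,0,0,0,0,1],
    [0,0,0,0,0,0,1],
    [0,0,0,0,0,0,1],
    [0,0,0,0,0,0,1],
    [0,0,0,0,0,0,1],
  ],
)

```text
clock: 10.28
tool_pos: [0.5963, 0.1695, 0.2024]
eef_rot: [0.998, 0.06, 0.0, -0.0]
contact_force: [-1.7, 0.2, 8.7]
opening: 0.004
finger_force: 4.3
```

Request:
move_arm(
  motion=[
    [0,0,0,0,0,0,1],
    [0,0,0,0,0,0,1],
    [0,0,0,0,0,0,1],
    [0,0,0,0,0,0,1],
  ],
)

```text
clock: 10.78
tool_pos: [0.5962, 0.1695, 0.2024]
eef_rot: [0.998, 0.06, 0.0, -0.0]
contact_force: [-0.7, -1.1, 7.9]
opening: 0.007
finger_force: 4.3
```

Held for over 1.7 s. Raise steadily.

Request:
move_arm(
  motion=[
    [0,0,-5,0,0,0,1],
    [0,0,-11,0,0,0,1],
    [0,0,-18,0,0,0,1],
    [0,0,-25,0,0,0,1],
    [0,0,-32,0,0,0,1],
  ],
)

```text
clock: 11.4
tool_pos: [0.5953, 0.1692, 0.2336]
eef_rot: [0.998, 0.06, -0.001, 0.0]
contact_force: [-0.0, 0.2, -0.4]
opening: 0.006
finger_force: 0.0
```

Request:
move_arm(
  motion=[
    [0,0,-20,0,0,0,1],
    [0,0,-45,0,0,0,1],
    [0,0,-55,0,0,0,1],
  ],
)

```text
clock: 11.78
tool_pos: [0.5959, 0.1694, 0.2897]
eef_rot: [0.998, 0.06, 0.0, -0.0]
contact_force: [0.5, 0.3, 0.2]
opening: 0.001
finger_force: 0.0
```

```bash
python3 -c "
from h import *
B=cloud(snap('wrist')).reshape(-1,3)
Q=B[(np.hypot(B[:,0]-.595,B[:,1]-.167)<.02)&(B[:,2]>.19)&(B[:,2]<.25)]
print(len(Q),np.median(Q,0))
to([.44,-.203,.2],7)"
```

```text
1067 [0.597608   0.16859765 0.22816983]
t 11.82 tcp [0.5963 0.1696 0.2903] F [-0.5 -0.1  1. ] shift [-199.8  351.3   89.9] turn [-0.  -0.1 -0.2]
```

Request:
move_arm(
  motion=[
    [-35,45,0,0,0,0,1],
    [-75,95,0,0,0,0,1],
    [-110,145,0,0,0,0,1],
    [-145,195,0,0,0,0,1],
    [-165,245,0,0,0,0,1],
  ],
)

```text
clock: 12.45
tool_pos: [0.4587, -0.0951, 0.288]
eef_rot: [0.998, 0.06, -0.001, -0.0]
contact_force: [1.5, -0.5, -0.7]
opening: 0.011
finger_force: 0.0
```

Request:
move_arm(
  motion=[
    [-5,50,20,0,0,0,1],
    [-12,95,60,0,0,0,1],
    [-12,106,100,0,0,0,1],
    [-12,106,130,0,0,0,1],
    [-12,106,130,0,0,0,1],
  ],
)

```text
clock: 13.08
tool_pos: [0.4598, -0.1995, 0.1565]
eef_rot: [0.998, 0.06, -0.003, -0.001]
contact_force: [-0.5, 0.4, 0.1]
opening: 0.004
finger_force: 0.0
```

```bash
python3 -c "
from h import *
to([.463,-.2008,.030],7)"
```

```text
t 13.07 tcp [ 0.4598 -0.1995  0.1565] F [-0.5  0.4  0.1] shift [  3.7   2.  126.4] turn [-0.2  0.3 -0.1]
```

Request:
move_arm(
  motion=[
    [2,1,35,0,0,0,1],
    [2,1,75,0,0,0,1],
    [2,1,105,0,0,0,1],
    [2,1,125,0,0,0,1],
    [2,1,125,0,0,0,1],
  ],
)

```text
clock: 13.7
tool_pos: [0.4642, -0.2005, 0.0336]
eef_rot: [0.998, 0.06, -0.001, -0.0]
contact_force: [0.7, -0.3, 0.6]
opening: 0.003
finger_force: 0.0
```

Request:
move_arm(
  motion=[
    [3,0,0,0,0,0,1],
    [6,0,0,0,0,0,1],
    [9,0,0,0,0,0,1],
    [11,0,0,0,0,0,1],
    [13,0,0,0,0,0,1],
  ],
)

```text
clock: 14.32
tool_pos: [0.4751, -0.1997, 0.0338]
eef_rot: [0.998, 0.059, -0.002, -0.0]
contact_force: [-5.1, -1.0, 3.1]
opening: 0.006
finger_force: 2.4
```

Request:
move_arm(
  motion=[
    [3,0,0,0,0,0,1],
    [6,0,0,0,0,0,1],
    [9,0,0,0,0,0,1],
    [12,0,0,0,0,0,1],
    [15,0,0,0,0,0,1],
  ],
)

```text
clock: 14.95
tool_pos: [0.4909, -0.1977, 0.0336]
eef_rot: [0.998, 0.06, -0.001, -0.0]
contact_force: [-6.0, 0.4, 4.1]
opening: 0.004
finger_force: 2.9
```

Request:
move_arm(
  motion=[
    [1,0,0,0,0,0,1],
    [2,0,0,0,0,0,1],
    [2,0,0,0,0,0,1],
  ],
)

```text
clock: 15.32
tool_pos: [0.4909, -0.1976, 0.0336]
eef_rot: [0.998, 0.059, -0.003, -0.0]
contact_force: [-7.3, -1.3, 4.5]
opening: 0.008
finger_force: 3.2
```

It has stopped at the end of its travel. Back off, rise and verify.

Request:
move_arm(
  motion=[
    [-8,0,0,0,0,0,1],
    [-20,0,0,0,0,0,1],
    [-28,0,-20,0,0,0,1],
    [-28,0,-65,0,0,0,1],
    [-28,0,-110,0,0,0,1],
  ],
)

```text
clock: 15.95
tool_pos: [0.4658, -0.2007, 0.1447]
eef_rot: [0.998, 0.06, 0.0, -0.0]
contact_force: [1.2, -0.7, 0.1]
opening: 0.004
finger_force: 0.0
```

Request:
move_arm(
  motion=[
    [0,0,-40,0,0,0,1],
    [0,0,-80,0,0,0,1],
    [0,0,-80,0,0,0,1],
    [0,0,-80,0,0,0,1],
  ],
)

```text
clock: 16.45
tool_pos: [0.4656, -0.2006, 0.2232]
eef_rot: [0.998, 0.06, -0.0, -0.0]
contact_force: [-1.0, -0.2, -0.5]
opening: 0.003
finger_force: 0.0
```

```bash
python3 -c "
from h import *
for n in ['wrist','top']:
  P=cloud(snap(n,'end_%s.png'%n));B=P.reshape(-1,3)
  c=np.array([.5105,-.195]);a=np.radians(7);d=B[:,:2]-c
  x=d@[np.cos(a),np.sin(a)];y=d@[-np.sin(a),np.cos(a)]
  m=(B[:,2]>.04)&(B[:,2]<.066)&(x<.02)&(x>-.04)&(abs(y)<.02)
  print(n,m.sum(),(x[m].min()*1000) if m.any() else 0)
to([.46,-.2,.2])"
```

```text
wrist 496 -9.097145675695641
top 76 -9.67662636091644
t 16.55 tcp [ 0.4653 -0.2004  0.2225] F [-0.7  0.2 -0.3] shift [-5.2 -1.  22.5] turn [0. 0. 0.]
```

View pics/end_top.png

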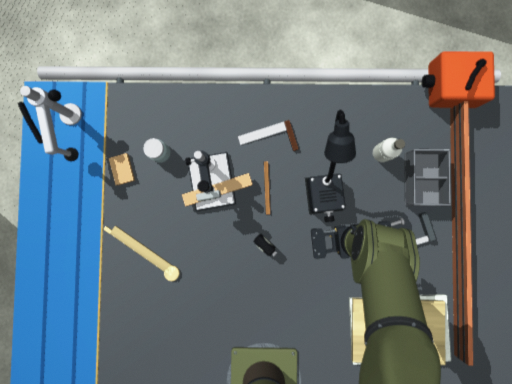

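The knob is home: its front face is 9 mm from the home centre, and it appears at (329,217) in the picture. The strip and the bystanders I can see are where they were.

```bash
python3 -c "
from h import *
print(finish_job())"
```

```text
the job is handed in; nothing more can be done
None
```

The job is handed in at 16.6 s: the lamp knob was pulled out until it stayed, the gauge spindle was held on the strip for over a second and sprang back up, and the knob was pushed home, with the strip and every other object I could see unmoved (the arm partly hid the clamp in the last picture).

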